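# Tap the tin lids home, smallest first

### The job

Close the three paint tins: with your fingertips press each raised lid gently straight down until it is fully home, flush with the rim, first on the smallest tin, then the middle-sized one, then the largest. Do not touch a tin before its turn; only press, leaving the tins standing where they are and the other things on the bench alone.

Things in the scene. Friction and masses are not known exactly. Their poses are not given: they have to be found in the camera images.
- small_tin: the smallest of three loose, upright, plain tinplate paint tins with a white paper band: 72 mm across, rim 85 mm above the bench. Origin at the centre of its underside on the bench, z up. Its round lid fits in its mouth.
- small_lid (a joint): how far the lid of the smallest tin has gone down, in m: 0 = top of the lid 10 mm above the tin's rim, 0.010 = fully home, flush with the rim, against a stop. At the start 0 to 0.002. It slides straight down against about 6 N of friction (a little more when pressed fast) and stays where it is left.
- small_lid_top (a point): centre of the flat top of the lid of the smallest tin, moving with the lid; the lid is a disc 61 mm across. With the lid fully home this point is 85 mm above the bench.
- medium_tin: the middle-sized of three loose, upright, plain tinplate paint tins with a white paper band: 96 mm across, rim 105 mm above the bench. Origin at the centre of its underside on the bench, z up. Its round lid fits in its mouth.
- medium_lid (a joint): how far the lid of the middle-sized tin has gone down, in m: 0 = top of the lid 10 mm above the tin's rim, 0.010 = fully home, flush with the rim, against a stop. At the start 0 to 0.002. It slides straight down against about 6 N of friction (a little more when pressed fast) and stays where it is left.
- medium_lid_top (a point): centre of the flat top of the lid of the middle-sized tin, moving with the lid; the lid is a disc 85 mm across. With the lid fully home this point is 105 mm above the bench.
- large_tin: the largest of three loose, upright, plain tinplate paint tins with a white paper band: 124 mm across, rim 125 mm above the bench. Origin at the centre of its underside on the bench, z up. Its round lid fits in its mouth.
- large_lid (a joint): how far the lid of the largest tin has gone down, in m: 0 = top of the lid 10 mm above the tin's rim, 0.010 = fully home, flush with the rim, against a stop. At the start 0 to 0.002. It slides straight down against about 6 N of friction (a little more when pressed fast) and stays where it is left.
- large_lid_top (a point): centre of the flat top of the lid of the largest tin, moving with the lid; the lid is a disc 113 mm across. With the lid fully home this point is 125 mm above the bench.
- mixing_cup: bystander: loose open white plastic cup, 84 mm across the rim, 90 mm high; origin at the centre of its underside
- jar: bystander: loose grey jar with a black cap, 64 mm across, 100 mm high; origin at the centre of its underside
- spatula: bystander: loose spatula about 200 mm long lying flat to the left of the tins; origin under the middle, x along its length
- sanding_block: bystander: loose cork sanding block with a black rubber top, 70 x 120 x 34 mm, lying flat; origin at the centre of its underside
Mind the look-alikes: they are no part of the job. What is shaped like the small_tin but orange or turquoise is not meant.

How it is judged:
On the way, in this order (a step that is already met when the one before it is completed fails the run):
1. the lid of the smallest tin is fully home, the other two still up (value of joint small_lid above 0.0085 m and value of joint each of medium_lid, large_lid below 0.004 m), for 0.1 s.
2. then the lid of the middle-sized tin is fully home, the largest still up (value of joint each of small_lid, medium_lid above 0.0085 m and value of joint large_lid below 0.004 m), for 0.1 s.
3. then the lid of the largest tin is fully home (value of joint each of small_lid, medium_lid, large_lid above 0.0085 m), for 0.1 s.
At the end, for the whole second after the job is handed in: All three lids are home (down to within 1.5 mm of the stop), and the three tins stand upright at rest on the bench (tilt under 0.05 rad), within 15 mm of where they began (all of step 3 and angle between each of small_tin, medium_tin, large_tin's own z axis and vertical below 0.05 rad and distance of each of small_tin, medium_tin, large_tin from where it was at the start of the episode below 0.015 m and height (world z) of each of small_tin, medium_tin, large_tin below 0.004 m and linear speed of each of small_tin, medium_tin, large_tin below 0.02 m/s); the robot touches nothing.
It fails at once if a tin is touched before its turn ((value of joint small_lid below 0.008 m and (contact force between any of the arm, the fingers and medium_tin above 1 N or value of joint medium_lid above 0.004 m)) or (value of joint small_lid below 0.008 m and (contact force between any of the arm, the fingers and large_tin above 1 N or value of joint large_lid above 0.004 m)) or (value of joint medium_lid below 0.008 m and (contact force between any of the arm, the fingers and large_tin above 1 N or value of joint large_lid above 0.004 m))).
It fails at once if a tin is pressed with more than 25 N (contact force between any of the fingers, the arm and small_tin above 25 N or contact force between any of the fingers, the arm and medium_tin above 25 N or contact force between any of the fingers, the arm and large_tin above 25 N).
It fails at once if a tin is lifted (6 mm), tipped (0.12 rad) or shifted (15 mm) ((height (world z) of small_tin above 0.006 m or angle between small_tin's own z axis and vertical above 0.12 rad or distance of small_tin from where it was at the start of the episode above 0.015 m) or (height (world z) of medium_tin above 0.006 m or angle between medium_tin's own z axis and vertical above 0.12 rad or distance of medium_tin from where it was at the start of the episode above 0.015 m) or (height (world z) of large_tin above 0.006 m or angle between large_tin's own z axis and vertical above 0.12 rad or distance of large_tin from where it was at the start of the episode above 0.015 m)).
It fails at once if another thing on the bench is moved by more than 15 mm (distance of any of mixing_cup, jar, spatula, sanding_block from where it was at the start of the episode above 0.015 m).
It also fails if it takes over 56 s, if anything falls off the work surface, if the arm or the gripper's body presses on something with over 40 N, if the wrist force passes 120 N, or if a joint passes its speed limit or range.

### The arm

A 6-joint arm with a two-finger parallel gripper is mounted at the origin on the work surface. World frame = base frame: x ahead of the robot, y to its left, z up, the work surface at z = 0. Lengths are in m, angles in rad, forces in N, time in s.
With the tool pointing down it reaches from about 0.375 to 0.925 m from the base axis. Payload 5.7 kg.
Tool frame: the origin (TCP) lies at the centre of the arm's flange, where the gripper is bolted on; the fingertips stand 173 mm ahead of it and the grasp point (between the pads) lies 155 mm ahead of it; z points along the fingers, y is the line along which they close (so a half turn about z gives the same grasp; the last joint's range is limited). The gripper opens to 85 mm and grips with 20 to 120 N. Pads are 22 mm wide; open, the fingers measure 114 mm over their backs; the gripper's body (76 mm by 85 mm) begins 54 mm behind the grasp point. The pads swing forward as they close: fully open they stand 13 mm farther back than shut.
Start: joints at [-1.441, 0.359, 1.51, -0, 1.272, -0.115], TCP at [0.145, -0.582, 0.405] pointing down, gripper open.
Joint ranges: [-2.97, 2.97], [-1.01, 2.36], [0.21, 2.38], [-0.96, 4.11], [0.2, 2.71], [-2.98, 2.98]. Speed limits (rad/s): [2.39, 2.39, 3.14, 3.14, 3.14, 3.14].

### API

Orientations are given as a unit quaternion [x, y, z, w].
In Python, from bench import robot, read_camera, job gives the robot as it stands.
- The arm moves only by the shell command python3 -m creep 'ROWS' [FORCE]. ROWS is JSON, one flat list of numbers, 7 for each row, row after row: the shift along the tool's x, y, z each as a share of 500 mm, from -1 to 1, then the turn, a rotation vector about the tool's x, y, z each as a share of 90 degrees, from -1 to 1, then the closure, from 0 (fully open) to 1 (shut). In form: [tx, ty, tz, wx, wy, wz, hand, tx, ty, tz, wx, wy, wz, hand, ...]. A call has 1 to 5 rows; each row is the pose to reach, as a shift and turn from the pose commanded when the call began, along the tool's axes at that moment; what a row does not reach only later rows make up. A row lasts 1/12 s, in which the tool goes at most 41.7 mm and 7.16 degrees, less where a joint would pass 70% of its speed; a pose out of reach is approached as far as the arm can. A call with a number of a shift or a turn outside -1 to 1 is refused whole. A call with a gripper value outside its range is refused whole. The fingers move at their own pace and stop on an object; FORCE is the grip in N (left out, the last holds). Time passes only in rows, so rows that repeat a pose let the fingers close. It gives the time, the measured TCP pose, the force, the opening and the grip force at its end, in the units of the state.
- robot.get_obs(): the state, without advancing time (a new reading comes with each control period).
- read_camera(name): name is "side" or "top" or "wrist"; returns a dict with "color" (384x512x3 uint8, red, green, blue), "range_z" (384x512 float32, m along the optical axis (not along the pixel's ray), 0 where there is no reading), "vertical_fov" (degrees; the focal length in pixels is half the picture's height over the tangent of half this angle, whatever the lens; pixels are square), "cx", "cy" (the principal point, pixels), "R" (3x3) and "t" (3): a world point X has camera coordinates R X + t. Camera axes: x right, y down, z forward; pixel columns grow to the right and rows downward; lengths in m; the calibration is good to about 2 mm. A picture is of the moment at which its call begins.
- job.sign_off(): hands the job in; it is judged then, once.
The state is a dict: "clock": time; "joint_pos": joint angles; "qvel": joint speeds; "joint_efforts": joint torques, N m; "tool_pos": TCP position; "eef_rot": TCP orientation; "force": force on the tool from outside, world axes, zero at the start; "wrist_torque": the same for the moment, N m; "gripper_width": finger opening in m; "grasp_force": force on a finger pad.
Only numpy, scipy, OpenCV 4.12 (cv2) and the standard library are available. Lean on these libraries where they do the work, as an engineer would, in place of code of your own. Each camera call takes 0.05 s, during which the arm holds its last target. There are 200 camera calls.

## Working session

There is one attempt and no reset: what is moved stays moved. The work goes in short steps, Python scripts to look and compute and a shell command to move; the robot and the scene stay as the last step left them, time stands still between calls to the robot, and variables do not carry over. Pictures are saved under pics/ and viewed, at most 10 in all, crops included, and the job is handed in when it is done.

```bash
mkdir -p pics
cat > h.py <<'E'
import numpy as np,cv2
from bench import robot,read_camera,job
from scipy.spatial.transform import Rotation as Ro
def cloud(c):
    z=c["range_z"];h,w=z.shape;f=h/2/np.tan(np.radians(c["vertical_fov"])/2)
    v,u=np.mgrid[:h,:w];P=np.stack([(u-c["cx"])*z/f,(v-c["cy"])*z/f,z],-1)
    X=(P-c["t"])@c["R"];X[z==0]=np.nan
    return X
E
python3 - <<'E'
from h import *
ims=[]
for n in("top","side"):
    c=read_camera(n);np.savez(n,**c);cv2.imwrite(f"pics/{n}0.png",c["color"][...,::-1])
    print(n,-c["R"].T@c["t"],c["vertical_fov"])
o=robot.get_obs();print({k:np.round(v,4) for k,v in o.items()}, Ro.from_quat(o["eef_rot"]).as_matrix().round(3))
E
```

```text
top [ 0.35665273 -0.0218208   1.2177276 ] 54.427485739542334
side [0.21060637 0.79182654 0.9400252 ] 51.70147277644904
{'clock': np.float64(0.1), 'joint_pos': array([-1.4411,  0.3594,  1.5114, -0.    ,  1.2725, -0.1151]), 'qvel': array([ 0.0005, -0.0004, -0.0036,  0.0016, -0.0011, -0.0005]), 'joint_efforts': array([-2.00000e-04, -5.28652e+01, -2.79349e+01, -3.00000e-04,
        5.10000e-03,  0.00000e+00]), 'tool_pos': array([ 0.1454, -0.5818,  0.4039]), 'eef_rot': array([ 9.925e-01,  1.221e-01, -0.000e+00, -9.000e-04]), 'force': array([-0.0676, -0.5615, -0.5097]), 'wrist_torque': array([ 0.002 , -0.0397, -0.033 ]), 'grasp_force': np.float64(0.0), 'gripper_width': np.float64(0.0856)} [[ 0.97   0.242 -0.   ]
 [ 0.242 -0.97   0.002]
 [ 0.    -0.002 -1.   ]]
```

View pics/top0.png

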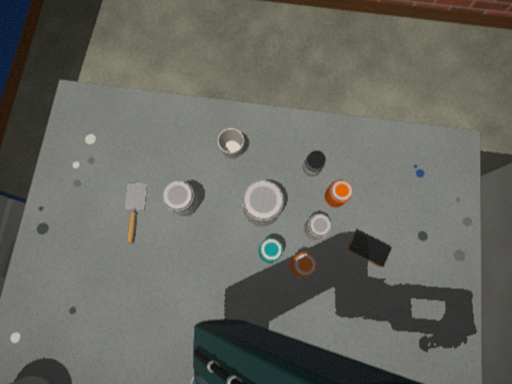

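View pics/side0.png

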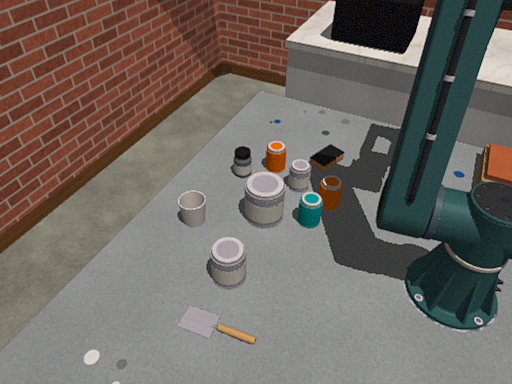

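In the top view, the tins with a lid like the small one are:
- plain tinplate at (319,224)
- orange at (340,192)
- orange in shadow at (304,264)
- turquoise at (271,249)

I choose the plain one at (319,224). The medium tin is at (178,196) and the large one at (264,201). The cup (231,142), jar (315,162), spatula (135,212) and block (370,248) are bystanders. Next I'll measure, and check the choice in a crop.

Run:
```python
from h import *
c=dict(np.load("top.npz"));X=cloud(c)
for n,(u,v),r,hz in(("small",(319,224),16,.095),("med",(178,196),22,.115),("large",(264,201),28,.135),("turq",(271,249),16,.095),("orange",(340,192),16,.095),("orange2",(304,264),16,.095),("jar",(315,162),16,.1),("cup",(231,142),18,.09)):
    p=X[v-r:v+r,u-r:u+r].reshape(-1,3)
    q=p[p[:,2]>hz-.004]   # lid plateau only
    e=p[p[:,2]>hz-.016]
    for s in(q,e):
        if len(s)>5:
            (cc,rad)=cv2.minEnclosingCircle(s[:,:2].astype(np.float32));print(n,len(s),"z",np.median(s[:,2]).round(4),"mean",s.mean(0).round(4),"circ",np.round(cc,4),round(2*rad,4))
i=c["color"][130:290,230:400,::-1];cv2.imwrite("pics/crop.png",cv2.resize(i,None,fx=3.5,fy=3.5,interpolation=cv2.INTER_CUBIC))
```

```text
small 298 z 0.0944 mean [ 0.5326 -0.2092  0.0946] circ [ 0.533  -0.2097] 0.0612
small 413 z 0.0934 mean [ 0.5318 -0.2082  0.0922] circ [ 0.5326 -0.2097] 0.0722
med 539 z 0.1141 mean [0.5645 0.229  0.1142] circ [0.5642 0.23  ] 0.0862
med 741 z 0.1132 mean [0.5632 0.2283 0.1122] circ [0.5651 0.2293] 0.097
large 1051 z 0.1343 mean [ 0.5793 -0.0282  0.1344] circ [ 0.5803 -0.0301] 0.1166
large 1295 z 0.1337 mean [ 0.5782 -0.028   0.1329] circ [ 0.58  -0.028] 0.1247
turq 319 z 0.0959 mean [ 0.4408 -0.0708  0.0958] circ [ 0.4409 -0.0711] 0.0609
turq 430 z 0.0949 mean [ 0.4411 -0.0706  0.0931] circ [ 0.4412 -0.0711] 0.0722
orange 294 z 0.0957 mean [ 0.6475 -0.2663  0.0957] circ [ 0.6482 -0.2659] 0.0622
orange 393 z 0.0946 mean [ 0.646  -0.2649  0.093 ] circ [ 0.6478 -0.2661] 0.0721
orange2 334 z 0.0957 mean [ 0.41   -0.1751  0.0959] circ [ 0.4104 -0.1754] 0.0607
orange2 443 z 0.095 mean [ 0.41   -0.175   0.0933] circ [ 0.4103 -0.1754] 0.0715
jar 239 z 0.1004 mean [ 0.7382 -0.1786  0.1005] circ [ 0.7387 -0.1787] 0.0574
jar 265 z 0.1002 mean [ 0.7368 -0.1782  0.0997] circ [ 0.7387 -0.1787] 0.0574
cup 90 z 0.0892 mean [0.7689 0.0974 0.0898] circ [0.767  0.0976] 0.0854
cup 158 z 0.0874 mean [0.7723 0.0995 0.0854] circ [0.767  0.0976] 0.0854
```

View pics/crop.png

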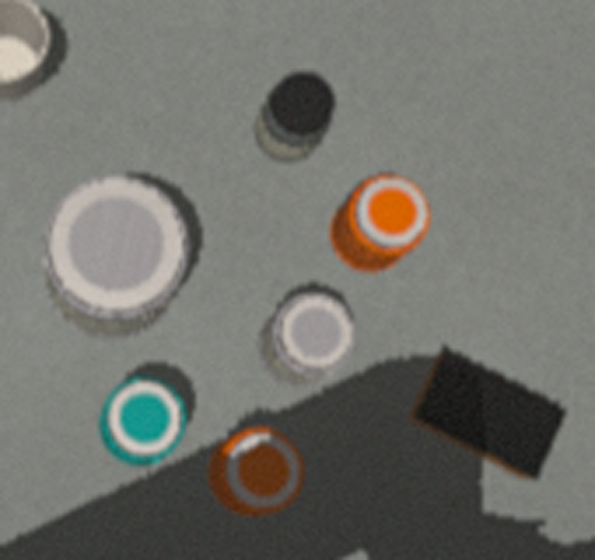

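The crop shows the plain tinplate tin at (318,332), between the orange, dark orange and turquoise ones. Lid diameters (61, 86 and 116 mm) and heights (94, 114 and 134 mm) agree with the given sizes, so the choice is confirmed. I'll close the hand while travelling high.

```bash
cat >> h.py <<'E'
T=dict(s=(.5327,-.2097),m=(.5647,.2297),l=(.580,-.0290))
def rem(k,z):
    o=robot.get_obs();R=Ro.from_quat(o["eef_rot"]).as_matrix();d=np.array([*T[k],z])-o["tool_pos"]
    print("t",round(float(o["clock"]),2),"pos",o["tool_pos"].round(4),"d",d.round(4),"share",(R.T@d/.5).round(4),"toolz",R[:,2].round(4),"F",np.round(o["force"],1),"w",round(float(o["gripper_width"]),4))
E
python3 -m creep '[0.36,-0.206,0,0,0,0,1, 0.36,-0.206,0,0,0,0,1, 0.36,-0.206,0,0,0,0,1, 0.36,-0.206,0,0,0,0,1, 0.36,-0.206,0,0,0,0,1]'
python3 -c "from h import *;rem('s',.404)"
```

```text
clock: 0.52
tool_pos: [0.296, -0.4368, 0.4043]
eef_rot: [0.993, 0.122, -0.0, -0.0]
force: [0.2, -0.9, -0.0]
gripper_width: 0.0256
grasp_force: 0.0
t 0.52 pos [ 0.296  -0.4368  0.4043] d [ 0.2367  0.2271 -0.0003] share [ 0.5693 -0.3264  0.001 ] toolz [-2.e-04  9.e-04 -1.e+00] F [ 0.2 -0.9 -0. ] w 0.0256
```

```bash
python3 -m creep '[0.3,-0.17,0,0,0,0,1, 0.3,-0.17,0,0,0,0,1, 0.3,-0.17,0,0,0,0,1, 0.3,-0.17,0,0,0,0,1, 0.3,-0.17,0,0,0,0,1]'>/dev/null
python3 -c "from h import *;rem('s',.404)"
```

```text
t 0.93 pos [ 0.4233 -0.3154  0.4045] d [ 0.1094  0.1057 -0.0005] share [ 0.2641 -0.1509  0.0019] toolz [ 0.0018  0.0029 -1.    ] F [-1.  -0.1  0.4] w 0.0002
```

```bash
python3 -m creep '[0.264,-0.151,0,0,0,0,1, 0.264,-0.151,0,0,0,0,1, 0.264,-0.151,0,0,0,0,1, 0.264,-0.151,0,0,0,0,1, 0.264,-0.151,0,0,0,0,1]'>/dev/null
python3 -m creep '[0,0,0,0,0,0,1, 0,0,0,0,0,0,1, 0,0,0,0,0,0,1]'
python3 - <<'E'
from h import *
rem('s',.29)
c=read_camera("wrist");cv2.imwrite("pics/w1.png",c["color"][...,::-1])
c=read_camera("side");X=cloud(c);p=X.reshape(-1,3);o=robot.get_obs()["tool_pos"]
q=p[(np.hypot(p[:,0]-o[0],p[:,1]-o[1])<.03)&(p[:,2]>.13)&(p[:,2]<.35)];print(len(q),np.sort(q[:,2])[:10].round(4))
E
```

```text
clock: 1.6
tool_pos: [0.5289, -0.2153, 0.4044]
eef_rot: [0.993, 0.122, -0.0, -0.0]
force: [-0.3, 0.5, 0.5]
gripper_width: -0.0
grasp_force: 0.0
t 1.6 pos [ 0.5289 -0.2153  0.4044] d [ 0.0038  0.0056 -0.1144] share [ 0.0103 -0.009   0.2289] toolz [-1.e-03  1.e-04 -1.e+00] F [-0.3  0.5  0.5] w -0.0
153 [0.2296 0.2299 0.2306 0.2316 0.233  0.2352 0.2357 0.238  0.2381 0.2383]
```

View pics/w1.png

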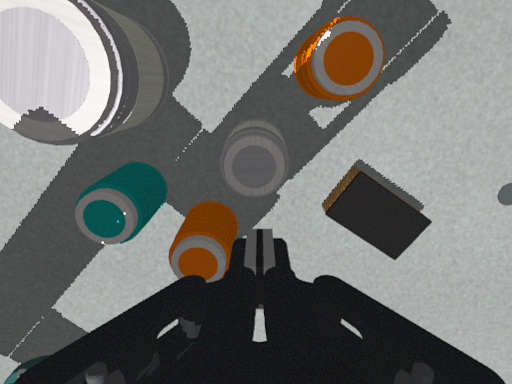

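Wrist view: the small tin's lid is at (254,163), ahead of the shut fingertips at (262,240), and nothing lies between them. The tips measure z 0.230, i.e. about 174 mm ahead of the TCP, as specified.

```bash
python3 -m creep '[0.01,-0.009,0.06,0,0,0,1, 0.01,-0.009,0.12,0,0,0,1, 0.01,-0.009,0.18,0,0,0,1, 0.01,-0.009,0.24,0,0,0,1, 0.01,-0.009,0.24,0,0,0,1]'
python3 -m creep '[0,0,0,0,0,0,1, 0,0,0,0,0,0,1, 0,0,0,0,0,0,1]'
python3 - <<'E'
from h import *
rem('s',.2674)
rem('s',.258)
c=read_camera("wrist");p=cloud(c).reshape(-1,3)
q=p[(np.hypot(p[:,0]-.533,p[:,1]+.21)<.05)&(p[:,2]>.088)&(p[:,2]<.1)];print(len(q),q.mean(0),np.median(q[:,2]),cv2.minEnclosingCircle(q[:,:2].astype(np.float32)))
E
```

```text
clock: 2.12
tool_pos: [0.5306, -0.2085, 0.2797]
eef_rot: [0.993, 0.121, -0.004, -0.003]
force: [-1.6, -0.0, -0.2]
gripper_width: -0.0
grasp_force: 0.0
clock: 2.37
tool_pos: [0.5343, -0.2097, 0.2869]
eef_rot: [0.993, 0.122, 0.002, 0.001]
force: [0.1, -0.2, 0.4]
gripper_width: 0.0002
grasp_force: 0.0
t 2.37 pos [ 0.5343 -0.2097  0.2869] d [-0.0016  0.     -0.0195] share [-0.0033 -0.0009  0.0389] toolz [ 0.0033 -0.0017 -1.    ] F [ 0.1 -0.2  0.4] w 0.0002
t 2.37 pos [ 0.5343 -0.2097  0.2869] d [-0.0016  0.     -0.0289] share [-0.0033 -0.001   0.0577] toolz [ 0.0033 -0.0017 -1.    ] F [ 0.1 -0.2  0.4] w 0.0002
5046 [ 0.54111125 -0.20595988  0.09301345] 0.09309196106280593 ((0.5327852964401245, -0.20858117938041687), 0.0306536927819252)
```

```bash
python3 -m creep '[0,0,0.006,0,0,0,1, 0,0,0.012,0,0,0,1, 0,0,0.018,0,0,0,1, 0,0,0.022,0,0,0,1, 0,0,0.024,0,0,0,1]'
python3 -m creep '[0,0,0.001,0,0,0,1, 0,0,0.002,0,0,0,1, 0,0,0.003,0,0,0,1, 0,0,0.004,0,0,0,1, 0,0,0.005,0,0,0,1]'
python3 -m creep '[0,0,0.001,0,0,0,1, 0,0,0.002,0,0,0,1, 0,0,0.003,0,0,0,1, 0,0,0.004,0,0,0,1, 0,0,0.005,0,0,0,1]'
```

```text
clock: 2.83
tool_pos: [0.5333, -0.2088, 0.2723]
eef_rot: [0.993, 0.122, -0.0, -0.0]
force: [0.3, -0.4, -0.2]
gripper_width: 0.0003
grasp_force: 0.0
clock: 3.25
tool_pos: [0.5336, -0.2089, 0.2702]
eef_rot: [0.993, 0.122, 0.0, -0.0]
force: [-0.0, -0.4, 0.5]
gripper_width: 0.0002
grasp_force: 0.0
clock: 3.67
tool_pos: [0.5336, -0.2089, 0.2677]
eef_rot: [0.993, 0.122, 0.0, -0.0]
force: [0.5, 0.2, 0.5]
gripper_width: -0.0
grasp_force: 0.0
```

Slow steps track well. I'll continue at 0.5 mm per row, watching the force.

```bash
python3 -m creep '[0,0,0.001,0,0,0,1, 0,0,0.002,0,0,0,1, 0,0,0.003,0,0,0,1, 0,0,0.004,0,0,0,1, 0,0,0.005,0,0,0,1]'
python3 -m creep '[0,0,0.001,0,0,0,1, 0,0,0.002,0,0,0,1, 0,0,0.003,0,0,0,1, 0,0,0.004,0,0,0,1, 0,0,0.005,0,0,0,1]'
```

```text
clock: 4.08
tool_pos: [0.5335, -0.2089, 0.2657]
eef_rot: [0.993, 0.122, 0.0, 0.0]
force: [-1.7, 0.8, 5.6]
gripper_width: -0.0001
grasp_force: 2.9
clock: 4.5
tool_pos: [0.5335, -0.2089, 0.2633]
eef_rot: [0.993, 0.122, 0.0, 0.0]
force: [-2.1, 0.4, 5.0]
gripper_width: 0.0001
grasp_force: 2.9
```

```bash
python3 -m creep '[0,0,0.001,0,0,0,1, 0,0,0.002,0,0,0,1, 0,0,0.003,0,0,0,1, 0,0,0.004,0,0,0,1, 0,0,0.005,0,0,0,1]'
python3 -m creep '[0,0,0.001,0,0,0,1, 0,0,0.002,0,0,0,1, 0,0,0.003,0,0,0,1]'
python3 -m creep '[0,0,0.0006,0,0,0,1, 0,0,0.0006,0,0,0,1]'|grep -A2 -e pos
```

```text
clock: 4.92
tool_pos: [0.5335, -0.2089, 0.2608]
eef_rot: [0.993, 0.122, 0.0, 0.0]
force: [-2.3, 1.7, 6.5]
gripper_width: -0.0
grasp_force: 2.9
clock: 5.17
tool_pos: [0.5335, -0.2089, 0.2593]
eef_rot: [0.993, 0.122, 0.0, 0.0]
force: [-1.1, 0.7, 6.1]
gripper_width: 0.0001
grasp_force: 2.9
tool_pos: [0.5335, -0.2089, 0.2589]
eef_rot: [0.993, 0.122, 0.0, 0.0]
force: [-2.3, 1.6, 5.1]
```

```bash
for i in 1; do python3 -m creep '[0,0,0.0006,0,0,0,1, 0,0,0.0006,0,0,0,1]'|grep -A2 -e pos; python3 -m creep '[0,0,0.0006,0,0,0,1, 0,0,0.0006,0,0,0,1]'|grep -A2 -e pos;  done
```

```text
tool_pos: [0.5335, -0.2089, 0.2586]
eef_rot: [0.993, 0.122, 0.0, 0.0]
force: [-1.9, 0.7, 5.2]
tool_pos: [0.5335, -0.2089, 0.2584]
eef_rot: [0.993, 0.122, 0.0, 0.0]
force: [-1.7, 0.5, 6.3]
```

```bash
python3 -m creep '[0,0,0.0006,0,0,0,1, 0,0,0.0006,0,0,0,1]'|grep -A2 -e pos; python3 -m creep '[0,0,0.0006,0,0,0,1, 0,0,0.0006,0,0,0,1]'|grep -A2 -e pos; python3 -m creep '[0,0,0.0006,0,0,0,1, 0,0,0.0006,0,0,0,1]'|grep -A2 -e pos
```

```text
tool_pos: [0.5335, -0.2089, 0.2584]
eef_rot: [0.993, 0.122, 0.0, 0.0]
force: [-2.7, 1.8, 9.6]
tool_pos: [0.5335, -0.2089, 0.2584]
eef_rot: [0.993, 0.122, 0.0, 0.0]
force: [-3.6, 1.6, 11.2]
tool_pos: [0.5335, -0.2089, 0.2584]
eef_rot: [0.993, 0.122, 0.0, 0.0]
force: [-3.3, 1.7, 14.4]
```

The small lid is at its stop: z stands at 0.2584, right for the rim, and the force is rising. I'll retreat straight up, check the lid, then go across to the medium tin.

```bash
python3 -m creep '[0,0,-0.02,0,0,0,1, 0,0,-0.06,0,0,0,1, 0,0,-0.12,0,0,0,1, 0,0,-0.18,0,0,0,1, 0,0,-0.23,0,0,0,1]' >/dev/null
python3 -m creep '[0.09,-0.27,0,0,0,0,1, 0.09,-0.27,0,0,0,0,1, 0.09,-0.27,0,0,0,0,1, 0.09,-0.27,0,0,0,0,1, 0.09,-0.27,0,0,0,0,1]'
python3 - <<'E'
from h import *
rem('m',.38)
X=cloud(read_camera("top"))
for n,(u,v),r,hz in(("small",(319,224),16,.08),("med",(178,196),22,.1),("large",(264,201),28,.12)):
    p=X[v-r:v+r,u-r:u+r].reshape(-1,3);p=p[(p[:,2]>hz)&(p[:,2]<hz+.02)]
    if len(p)>5: print(n,np.median(p[:,2]),cv2.minEnclosingCircle(p[:,:2].astype(np.float32)))
E
```

```text
clock: 7.0
tool_pos: [0.5442, -0.0634, 0.3723]
eef_rot: [0.992, 0.124, 0.0, -0.001]
force: [-0.2, -0.1, -1.1]
gripper_width: -0.0
grasp_force: 0.0
t 7.0 pos [ 0.5442 -0.0634  0.3723] d [0.0205 0.2931 0.0077] share [ 0.1839 -0.5582 -0.0144] toolz [-0.      0.0017 -1.    ] F [-0.2 -0.1 -1.1] w -0.0
small 0.08560585535589005 ((0.5324484705924988, -0.20962470769882202), 0.03651310130953789)
med 0.1131173236044 ((0.5649672746658325, 0.22953484952449799), 0.04870317876338959)
large 0.1335454407632395 ((0.5663939118385315, -0.028598060831427574), 0.053131233900785446)
```

```bash
python3 -m creep '[0.1,-0.3,0,0,0,0,1, 0.1,-0.3,0,0,0,0,1, 0.1,-0.3,0,0,0,0,1, 0.1,-0.3,0,0,0,0,1, 0.1,-0.3,0,0,0,0,1]'>/dev/null
python3 -m creep '[0.08,-0.25,0,0,0,0,1, 0.08,-0.25,0,0,0,0,1, 0.08,-0.25,0,0,0,0,1, 0.08,-0.25,0,0,0,0,1, 0.08,-0.25,0,0,0,0,1]'>/dev/null
python3 -m creep '[0,0,0,0,0,0,1, 0,0,0,0,0,0,1]'>/dev/null;python3 -c "from h import *;rem('m',.2875)"
```

```text
t 8.05 pos [0.5654 0.2196 0.3717] d [-0.0007  0.0101 -0.0842] share [ 0.0036 -0.02    0.1685] toolz [-5.0e-04 -1.1e-03 -1.0e+00] F [-0.  -0.3  0.3] w -0.0002
```

```bash
python3 -m creep '[0.003,-0.02,0.04,0,0,0,1, 0.003,-0.02,0.08,0,0,0,1, 0.003,-0.02,0.12,0,0,0,1, 0.003,-0.02,0.14,0,0,0,1, 0.003,-0.02,0.15,0,0,0,1]'>/dev/null
python3 -m creep '[0,0,0,0,0,0,1, 0,0,0,0,0,0,1, 0,0,0,0,0,0,1]'>/dev/null
python3 -c "from h import *;rem('m',.2875)"
```

```text
t 8.72 pos [0.5649 0.2314 0.2981] d [-0.0002 -0.0017 -0.0106] share [-0.0012  0.0032  0.0213] toolz [ 2.e-03  6.e-04 -1.e+00] F [ 1.  -0.1 -0. ] w 0.0001
```

```bash
python3 -m creep '[0,0,0.002,0,0,0,1, 0,0,0.005,0,0,0,1, 0,0,0.008,0,0,0,1, 0,0,0.011,0,0,0,1, 0,0,0.013,0,0,0,1]'|grep -A2 -e pos
python3 -m creep '[0,0,0.001,0,0,0,1, 0,0,0.002,0,0,0,1, 0,0,0.003,0,0,0,1, 0,0,0.004,0,0,0,1, 0,0,0.005,0,0,0,1]'|grep -A2 -e pos
python3 -m creep '[0,0,0.001,0,0,0,1, 0,0,0.002,0,0,0,1, 0,0,0.003,0,0,0,1, 0,0,0.004,0,0,0,1, 0,0,0.005,0,0,0,1]'|grep -A2 -e pos
python3 -m creep '[0,0,0.001,0,0,0,1, 0,0,0.002,0,0,0,1, 0,0,0.003,0,0,0,1, 0,0,0.004,0,0,0,1, 0,0,0.005,0,0,0,1]'|grep -A2 -e pos
```

```text
tool_pos: [0.5641, 0.2317, 0.2903]
eef_rot: [0.993, 0.122, -0.0, -0.0]
force: [0.5, -0.0, -0.1]
tool_pos: [0.5642, 0.2317, 0.2879]
eef_rot: [0.993, 0.122, -0.0, -0.0]
force: [0.1, 0.1, -0.3]
tool_pos: [0.5642, 0.2317, 0.2861]
eef_rot: [0.993, 0.122, 0.0, -0.0]
force: [-2.1, -0.4, 6.1]
tool_pos: [0.5642, 0.2317, 0.2836]
eef_rot: [0.993, 0.122, 0.0, -0.0]
force: [-2.0, -1.2, 6.4]
```

```bash
python3 -m creep '[0,0,0.001,0,0,0,1, 0,0,0.002,0,0,0,1, 0,0,0.003,0,0,0,1, 0,0,0.004,0,0,0,1, 0,0,0.005,0,0,0,1]'|grep -A2 -e pos
python3 -m creep '[0,0,0.001,0,0,0,1, 0,0,0.002,0,0,0,1, 0,0,0.003,0,0,0,1]'|grep -A2 -e pos
python3 -m creep '[0,0,0.0006,0,0,0,1, 0,0,0.001,0,0,0,1]'|grep -A2 -e pos
python3 -m creep '[0,0,0.0006,0,0,0,1, 0,0,0.001,0,0,0,1]'|grep -A2 -e pos
```

```text
tool_pos: [0.5641, 0.2317, 0.2811]
eef_rot: [0.993, 0.122, 0.0, -0.0]
force: [-2.0, 0.1, 5.1]
tool_pos: [0.5641, 0.2317, 0.2797]
eef_rot: [0.993, 0.122, 0.0, -0.0]
force: [-2.3, -0.8, 6.6]
tool_pos: [0.5642, 0.2316, 0.2791]
eef_rot: [0.993, 0.122, 0.0, -0.0]
force: [-1.3, -0.6, 5.9]
tool_pos: [0.5642, 0.2317, 0.2786]
eef_rot: [0.993, 0.122, 0.0, -0.0]
force: [-0.9, -0.8, 6.0]
```

```bash
python3 -m creep '[0,0,0.0006,0,0,0,1, 0,0,0.0006,0,0,0,1]'|grep -A2 -e pos
python3 -m creep '[0,0,0.0006,0,0,0,1, 0,0,0.0006,0,0,0,1]'|grep -A2 -e pos
python3 -m creep '[0,0,0.0006,0,0,0,1, 0,0,0.0006,0,0,0,1]'|grep -A2 -e pos
```

```text
tool_pos: [0.5641, 0.2317, 0.2785]
eef_rot: [0.993, 0.122, 0.0, -0.0]
force: [-2.8, -1.0, 6.9]
tool_pos: [0.5641, 0.2317, 0.2784]
eef_rot: [0.993, 0.122, 0.0, -0.0]
force: [-1.1, -0.2, 8.7]
tool_pos: [0.5641, 0.2317, 0.2784]
eef_rot: [0.993, 0.122, 0.0, -0.0]
force: [-4.3, -1.3, 11.2]
```

Medium is home (0.2784). Now the large tin.

```bash
python3 -m creep '[0,0,-0.02,0,0,0,1, 0,0,-0.06,0,0,0,1, 0,0,-0.12,0,0,0,1, 0,0,-0.16,0,0,0,1, 0,0,-0.19,0,0,0,1]' >/dev/null
python3 -m creep '[-0.05,0.26,0,0,0,0,1, -0.05,0.26,0,0,0,0,1, -0.05,0.26,0,0,0,0,1, -0.05,0.26,0,0,0,0,1, -0.05,0.26,0,0,0,0,1]'>/dev/null
python3 - <<'E'
from h import *
rem('l',.32)
X=cloud(read_camera("top"))
for n,(u,v),r,hz in(("small",(319,224),16,.08),("med",(178,196),22,.1),("large",(264,201),28,.12)):
    p=X[v-r:v+r,u-r:u+r].reshape(-1,3);p=p[(p[:,2]>hz)&(p[:,2]<hz+.02)]
    if len(p)>5: print(n,np.median(p[:,2]),cv2.minEnclosingCircle(p[:,:2].astype(np.float32)))
E
```

```text
t 12.72 pos [0.5717 0.0969 0.3725] d [ 0.0083 -0.1259 -0.0525] share [-0.0439  0.2485  0.105 ] toolz [ 4.e-04 -4.e-04 -1.e+00] F [0.2 0.7 1. ] w -0.0002
small 0.08519219212734234 ((0.5329184532165527, -0.20928479731082916), 0.03600243479013443)
med 0.105353012749158 ((0.5647468566894531, 0.22939619421958923), 0.047784335911273956)
large 0.1336829831940675 ((0.5801584124565125, -0.027942916378378868), 0.0619141086935997)
```

```bash
python3 -m creep '[-0.044,0.248,0,0,0,0,1, -0.044,0.248,0,0,0,0,1, -0.044,0.248,0,0,0,0,1, -0.044,0.248,0,0,0,0,1, -0.044,0.248,0,0,0,0,1]'>/dev/null
python3 -m creep '[0,0,0.02,0,0,0,1, 0,0,0.04,0,0,0,1, 0,0,0.07,0,0,0,1, 0,0,0.09,0,0,0,1, 0,0,0.1,0,0,0,1]'>/dev/null
python3 -m creep '[0,0,0,0,0,0,1, 0,0,0,0,0,0,1, 0,0,0,0,0,0,1, 0,0,0,0,0,0,1]'>/dev/null
python3 -c "from h import *;rem('l',.3075)"
```

```text
t 13.93 pos [ 0.5805 -0.0261  0.3227] d [-0.0005 -0.0029 -0.0152] share [-0.0024  0.0054  0.0304] toolz [ 1.3e-03 -1.0e-04 -1.0e+00] F [ 0.3  0.3 -0.1] w -0.0003
```

```bash
python3 -m creep '[0,0.004,0.004,0,0,0,1, 0,0.004,0.009,0,0,0,1, 0,0.004,0.014,0,0,0,1, 0,0.004,0.018,0,0,0,1, 0,0.004,0.021,0,0,0,1]'|grep -A2 -e pos
python3 -m creep '[0,0,0.001,0,0,0,1, 0,0,0.002,0,0,0,1, 0,0,0.003,0,0,0,1, 0,0,0.004,0,0,0,1, 0,0,0.005,0,0,0,1]'|grep -A2 -e pos
python3 -m creep '[0,0,0.001,0,0,0,1, 0,0,0.002,0,0,0,1, 0,0,0.003,0,0,0,1, 0,0,0.004,0,0,0,1, 0,0,0.005,0,0,0,1]'|grep -A2 -e pos
python3 -m creep '[0,0,0.001,0,0,0,1, 0,0,0.002,0,0,0,1, 0,0,0.003,0,0,0,1, 0,0,0.004,0,0,0,1, 0,0,0.005,0,0,0,1]'|grep -A2 -e pos
```

```text
tool_pos: [0.5805, -0.0282, 0.3112]
eef_rot: [0.993, 0.122, -0.0, -0.0]
force: [0.1, -0.1, -0.2]
tool_pos: [0.5806, -0.0281, 0.3091]
eef_rot: [0.993, 0.122, 0.0, -0.0]
force: [0.4, 0.9, 0.4]
tool_pos: [0.5806, -0.0281, 0.3069]
eef_rot: [0.993, 0.122, 0.0, -0.0]
force: [-2.1, -0.4, 6.0]
tool_pos: [0.5806, -0.0281, 0.3046]
eef_rot: [0.993, 0.122, 0.0, 0.0]
force: [-2.0, -0.1, 5.7]
```

Stop expected at about 0.2984.

```bash
python3 -m creep '[0,0,0.001,0,0,0,1, 0,0,0.002,0,0,0,1, 0,0,0.003,0,0,0,1, 0,0,0.004,0,0,0,1, 0,0,0.005,0,0,0,1]'|grep -A2 -e pos
python3 -m creep '[0,0,0.001,0,0,0,1, 0,0,0.002,0,0,0,1, 0,0,0.003,0,0,0,1, 0,0,0.004,0,0,0,1, 0,0,0.005,0,0,0,1]'|grep -A2 -e pos
python3 -m creep '[0,0,0.0006,0,0,0,1, 0,0,0.001,0,0,0,1]'|grep -A2 -e pos
python3 -m creep '[0,0,0.0006,0,0,0,1, 0,0,0.001,0,0,0,1]'|grep -A2 -e pos
```

```text
tool_pos: [0.5806, -0.0281, 0.3022]
eef_rot: [0.993, 0.122, 0.0, 0.0]
force: [-2.7, -0.3, 5.9]
tool_pos: [0.5806, -0.0281, 0.2997]
eef_rot: [0.993, 0.122, 0.0, 0.0]
force: [-2.3, 0.7, 5.9]
tool_pos: [0.5806, -0.0281, 0.2991]
eef_rot: [0.993, 0.122, 0.0, -0.0]
force: [-1.5, 1.2, 5.5]
tool_pos: [0.5806, -0.0281, 0.2987]
eef_rot: [0.993, 0.122, 0.0, 0.0]
force: [-1.9, 0.3, 5.5]
```

```bash
python3 -m creep '[0,0,0.0006,0,0,0,1, 0,0,0.0006,0,0,0,1]'|grep -A2 -e pos
python3 -m creep '[0,0,0.0006,0,0,0,1, 0,0,0.0006,0,0,0,1]'|grep -A2 -e pos
python3 -m creep '[0,0,0.0006,0,0,0,1, 0,0,0.0006,0,0,0,1]'|grep -A2 -e pos
```

```text
tool_pos: [0.5806, -0.0281, 0.2984]
eef_rot: [0.993, 0.122, 0.0, 0.0]
force: [-3.2, -0.4, 6.9]
tool_pos: [0.5806, -0.0281, 0.2985]
eef_rot: [0.993, 0.122, 0.0, 0.0]
force: [-3.2, 0.3, 9.4]
tool_pos: [0.5806, -0.0281, 0.2984]
eef_rot: [0.993, 0.122, 0.0, 0.0]
force: [-2.7, 0.7, 10.7]
```

Home. I'll retreat up, then sideways over open bench so the top view is clear.

```bash
python3 -m creep '[0,0,-0.02,0,0,0,1, 0,0,-0.06,0,0,0,1, 0,0,-0.12,0,0,0,1, 0,0,-0.16,0,0,0,1, 0,0,-0.17,0,0,0,1]' >/dev/null
python3 -m creep '[-0.05,-0.26,0,0,0,0,1, -0.05,-0.26,0,0,0,0,1, -0.05,-0.26,0,0,0,0,1, -0.05,-0.26,0,0,0,0,1, -0.05,-0.26,0,0,0,0,1]'>/dev/null
python3 -m creep '[0,0,0,0,0,0,1, 0,0,0,0,0,0,1, 0,0,0,0,0,0,1, 0,0,0,0,0,0,1]'
python3 - <<'E'
from h import *
c=read_camera("top");X=cloud(c);cv2.imwrite("pics/end.png",c["color"][...,::-1])
for n,(u,v),r,hz in(("small",(319,224),16,.08),("med",(178,196),22,.1),("large",(264,201),28,.12)):
    p=X[v-r:v+r,u-r:u+r].reshape(-1,3);p=p[(p[:,2]>hz)&(p[:,2]<hz+.02)]
    if len(p)>5: print(n,np.median(p[:,2]),cv2.minEnclosingCircle(p[:,:2].astype(np.float32)))
E
```

```text
clock: 18.43
tool_pos: [0.5256, 0.0908, 0.382]
eef_rot: [0.993, 0.121, 0.0, 0.0]
force: [-0.1, 0.5, -0.3]
gripper_width: -0.0004
grasp_force: 0.0
small 0.08510941556151122 ((0.5327147245407104, -0.20901355147361755), 0.03588641807436943)
med 0.10564642470119612 ((0.5426062345504761, 0.21018901467323303), 0.03667164221405983)
large 0.12536570730258714 ((0.5799418687820435, -0.02785828523337841), 0.06200511381030083)
```

View pics/end.png

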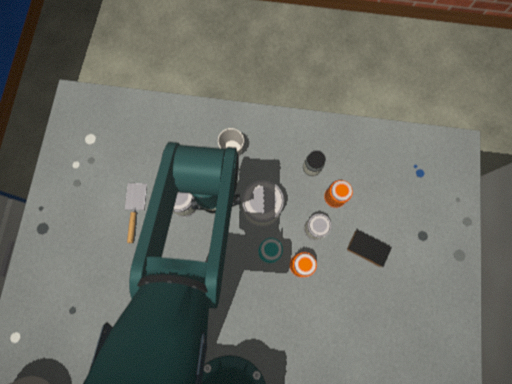

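The picture shows the small tin (319,225) and large tin (264,201) in place with their lids flush. The medium tin (183,203) is partly behind the arm, and its lid measures 0.1056, home. The arm is well above everything.

```bash
python3 -c "from bench import job;print(job.sign_off())"
```

```text
the job is handed in; nothing more can be done
None
```

I pressed all three lids fully home in order (small, medium, large) with the force staying under 15 N, left the tins standing where they were, and handed the job in at about 18 s; the sign-off gave no verdict.

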